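# Ready the hot-chocolate tin and open the vanilla

## Task

Set up for hot chocolate: set the dark chocolate disc flat in the middle of the pie tin and the golden piloncillo disc centred on top of it, without dropping either. Then press the red safety cap of the vanilla bottle down, twist it anticlockwise while it is pressed until it comes free, and finish still holding the cap level, straight above the open bottle and about a hand's breadth (some 80 mm) up, not letting go. Leave the red bowl, the lidded box and the blue mug where they are.

Things in the scene. Friction and masses are not known exactly. Their poses are not given: they have to be found in the camera images.
- choc_center (a point): centre (half-way up) of the dark brown chocolate disc, 62 mm diameter, 18 mm thick, about 75 g, lying flat loose on the counter at the start; z up
- piloncillo_center (a point): centre (half-way up) of the golden-tan piloncillo (raw sugar) disc, 62 mm diameter, 18 mm thick, about 75 g, lying flat loose on the counter at the start; which of the two discs lies nearer the robot varies; z up
- tin_center (a point): centre of the inner floor of the loose round aluminium pie tin, about 150 g; flat floor of 82 mm radius, 3 mm above the counter; flared rim of 100 mm radius, 22 mm high; z up
- cap_center (a point): centre (half-way up) of the loose red ribbed round safety cap, 53 mm diameter, 34 mm high, 30 g, white arrow on its top along its x axis; z up. It sits on the bottle at the start, this point 135 mm above the counter and its underside 118 mm. Below the cap 15 mm of height are free round the neck for fingertips
- bottle: amber vanilla bottle, 72 mm diameter, fixed in a wooden block (110 x 110 x 40 mm high) fixed to the counter; origin at the centre of the block's underside on the counter, on the bottle's axis, z up; the shoulder ends 102 mm up, the neck's top is 136 mm up. The cap's arrow starts along this frame's x axis (white mark on the block)
- neck (a point): centre of the top of the bottle's neck, 136 mm above the counter, under the cap at the start
- spring (a joint): how far the spring under the cap is pushed down: 0 m at rest, 0.0072 m fully down. About 5 N starts it, 9 N brings it fully down, then a hard stop
- cap: the red cap again, origin at the centre of its underside. It neither lifts nor turns until pushed 5.5 to 7 mm down; kept down it turns anticlockwise seen from above (clockwise is blocked). From 60 to 115 degrees from its start it lifts straight off (80 to 90 is best, 30 mm clears the neck); near 120 degrees it meets a stop
- choc: the dark chocolate disc again, origin at the centre of its underside
- piloncillo: the golden disc again, origin at the centre of its underside
- bowl: bystander: red bowl, 140 mm across, 60 mm high, origin under its centre
- box: bystander: clear plastic box with pale clear lid, 116 x 166 x 82 mm high, origin under its centre
- mug: bystander: blue mug, 80 mm across, 85 mm high, handle towards its +y, origin under its centre
Not all that is in view belongs to the job. There is more than one size of the piloncillo; the job needs the smallest.

How it is judged:
On the way, in this order (a step that is already met when the one before it is completed fails the run):
1. the chocolate disc lies flat in the middle of the tin, released (horizontal distance between choc_center and tin_center below 0.015 m and z of choc_center in the frame of tin_center below 0.014 m and angle between choc_center's own z axis and vertical below 0.12 rad and contact force between the fingers and choc below 0.1 N and linear speed of choc below 0.03 m/s), for 0.1 s.
2. the golden disc lies centred on the chocolate disc, released (all of step 1 and horizontal distance between piloncillo_center and choc_center below 0.01 m and z of piloncillo_center in the frame of choc_center between 0.014 and 0.022 m and angle between piloncillo_center's own z axis and vertical below 0.12 rad and contact force between the fingers and piloncillo below 0.1 N and linear speed of piloncillo below 0.03 m/s), for 0.1 s.
3. the cap is held and pressed down on its spring (value of joint spring above 0.004 m and contact force between the fingers and cap above 1 N), for 0.05 s.
4. the cap is being twisted while pressed down (all of step 3 and angle between the x axis of cap_center and the x axis of bottle, either way round between 0.4 and 0.9 rad).
5. the cap, still on the neck, is twisted clear of its lock (angle between the x axis of cap_center and the x axis of bottle, either way round above 0.95 rad and z of cap_center in the frame of bottle below 0.145 m and contact force between the fingers and cap above 1 N), for 0.05 s.
At the end, for the whole second after the job is handed in: chocolate disc flat, centred within 15 mm in the tin; golden disc flat on it, centred within 10 mm, both released and at rest; the cap held still in the fingers, level within 15 degrees, 40 to 150 mm above where it sat and within 30 mm of straight above the neck, touching neither bottle nor spring (all of step 2 and z of cap_center in the frame of bottle between 0.175 and 0.285 m and horizontal distance between cap_center and neck below 0.03 m and angle between cap_center's own z axis and vertical below 0.26 rad and contact force between the fingers and cap above 1 N and contact force between cap and bottle below 0.05 N and linear speed of cap below 0.03 m/s); the arm keeps its last pose, push and grip.
It fails at once if the bowl is moved more than 30 mm (distance of bowl from where it was at the start of the episode above 0.03 m).
It fails at once if the box is moved more than 30 mm (distance of box from where it was at the start of the episode above 0.03 m).
It fails at once if the mug is moved more than 30 mm (distance of mug from where it was at the start of the episode above 0.03 m).
It fails at once if the choc disc is dropped (let go and falling faster than 0.8 m/s) (linear speed of choc above 0.8 m/s and contact force between each of the arm, the fingers and choc below 0.05 N).
It fails at once if the piloncillo disc is dropped (let go and falling faster than 0.8 m/s) (linear speed of piloncillo above 0.8 m/s and contact force between each of the arm, the fingers and piloncillo below 0.05 N).
It also fails if it takes over 64 s, if anything falls off the work surface, if the arm or the gripper's body presses on something with over 40 N, if the wrist force passes 120 N, or if a joint passes its speed limit or range.

## Robot

A 7-joint arm with a two-finger parallel gripper is mounted at the origin on the work surface. World frame = base frame: x ahead of the robot, y to its left, z up, the work surface at z = 0. Lengths are in m, angles in rad, forces in N, time in s.
With the tool pointing down it reaches from about 0.425 to 0.875 m from the base axis. Payload 4.7 kg.
Tool frame: the origin (TCP) lies at the very end of the fingers, on their centre line; the grasp point (between the pads) lies 19 mm behind it; z points along the fingers, y is the line along which they close (so a half turn about z gives the same grasp; the last joint's range is limited). The gripper opens to 87 mm and grips with 3 to 60 N. Pads are 19 mm wide; open, the fingers measure 117 mm over their backs; the gripper's body (75 mm by 190 mm) begins 51 mm behind the grasp point.
Start: joints at [1.282, 0.321, -0.07, 1.45, 0.023, 1.371, -0.057], TCP at [0.194, -0.62, 0.223] pointing down, gripper open.
Joint ranges: [-2.86, 2.86], [-0.3, 2.09], [-1.38, 1.24], [0.06, 2.45], [-1.56, 4.7], [0.09, 2.05], [-2.69, 2.69]. Speed limits (rad/s): [2.57, 2.57, 3.14, 3.14, 3.14, 3.14, 3.14].

## Interface

Orientations are given as a rotation vector (axis times angle).
In Python, from bench import ctrl gives the robot as it stands.
- The arm moves only by the tool jog_arm, never from a script. Its argument "commands" is a list of rows, each a list of 7 numbers: the opening, from 0 (shut) to 1 (fully open), then the shift along the world's x, y, z scaled (see below), then the turn, a rotation vector about the world's x, y, z scaled (see below). A call has exactly 5 rows; each row is the pose to reach, as a shift and turn from the pose commanded when the call began; what a row does not reach only later rows make up. The controller multiplies each number of a shift by 0.5 m and each number of a turn by 30 degrees. A row lasts 1/12 s, in which the tool goes at most 41.7 mm and 7.16 degrees, less where a joint would pass 70% of its speed; a pose out of reach is approached as far as the arm can. A call with a number of a shift or a turn outside -1 to 1 is refused whole. A call with a gripper value outside its range is refused whole. The fingers move at their own pace and stop on an object; "grip_force" is the grip in N (left out, the last holds). Time passes only in rows, so rows that repeat a pose let the fingers close, or fill a call up. It gives the time, the measured TCP pose, the force, the opening and the grip force at its end, in the units of the state.
- ctrl.get_state(): the state, without advancing time (a new reading comes with each control period).
- ctrl.get_image(name): name is "scene" or "top"; returns a dict with "frame" (400x640x3 uint8, red, green, blue), "vfov" (degrees; the focal length in pixels is half the picture's height over the tangent of half this angle, whatever the lens; pixels are square), "cx", "cy" (the principal point, pixels), "camera_from_world" (4x4, takes a point from world to camera coordinates). Camera axes: x right, y down, z forward; pixel columns grow to the right and rows downward; lengths in m; the calibration is good to about 2 mm. A picture is of the moment at which its call begins. There is no depth.
- ctrl.close_job(): hands the job in; it is judged then, once.
The state is a dict: "time": time; "joint_positions": joint angles; "qd": joint speeds; "joint_torque": joint torques, N m; "position": TCP position; "tool_rot": TCP orientation; "ft_force": force on the tool from outside, world axes, zero at the start; "torque": the same for the moment, N m; "grip_width": opening from 0.0 (shut) to 1.0 (fully open); "grip_force": force on a finger pad.
Only numpy, scipy, OpenCV 4.12 (cv2) and the standard library are available. Lean on these libraries where they do the work, as an engineer would, in place of code of your own. Each camera call takes 0.05 s, during which the arm holds its last target. There are 200 camera calls.

## Working session

There is one attempt and no reset: what is moved stays moved. The work goes in short steps, Python scripts to look and compute and a tool call to move; the robot and the scene stay as the last step left them, time stands still between calls to the robot, and variables do not carry over. Pictures are saved under pics/ and viewed, at most 10 in all, crops included, and the job is handed in when it is done.

Besides the shell and the picture viewer there is one more tool, called after "Request:" in YAML: its name, and indented under it one key for each argument. jog_arm: Moves the arm, as the interface text tells. Shifts and turns lie within -1 to 1; 1 stands for 0.5 m of shift or 30 degrees of turn. Its arguments: {"type":"object","properties":{"commands":{"type":"array","items":{"type":"array","items":{"type":"number","minimum":-1,"maximum":1}}},"grip_force":{"type":"number"}},"required":["commands"]}

```bash
mkdir -p pics; ls; python3 - <<'E'
from bench import ctrl
import cv2,pickle
s=ctrl.get_state();print({k:s[k] for k in ('time','position','tool_rot','grip_width','ft_force')})
d={}
for n in('scene','top'):
    i=ctrl.get_image(n);d[n]=i;cv2.imwrite(f'pics/{n}0.png',i['frame'][:,:,::-1]);print(n,i['vfov'],i['cx'],i['cy'],i['camera_from_world'].round(3).tolist(), i.keys())
pickle.dump(d,open('im0.pkl','wb'))
E
```

```text
pics
{'time': 0.0, 'position': array([ 0.19362321, -0.61991845,  0.22144923]), 'tool_rot': array([-3.10378799e+00, -4.73555633e-01,  5.60736564e-04]), 'grip_width': 0.9987675095713884, 'ft_force': array([0.11196477, 0.59997564, 0.49989939])}
scene 48.40410554839006 315.21541908220206 191.87209776734122 [[-0.344, 0.939, 0.008, 0.221], [0.724, 0.27, -0.635, -0.383], [-0.598, -0.213, -0.773, 1.447], [0.0, 0.0, 0.0, 1.0]] dict_keys(['frame', 'vfov', 'cx', 'cy', 'camera_from_world'])
top 44.94030869317673 325.89647153155187 200.96435278501033 [[-0.006, -1.0, 0.003, -0.031], [-0.996, 0.005, -0.086, 0.628], [0.086, -0.004, -0.996, 1.19], [0.0, 0.0, 0.0, 1.0]] dict_keys(['frame', 'vfov', 'cx', 'cy', 'camera_from_world'])
```

View pics/scene0.png

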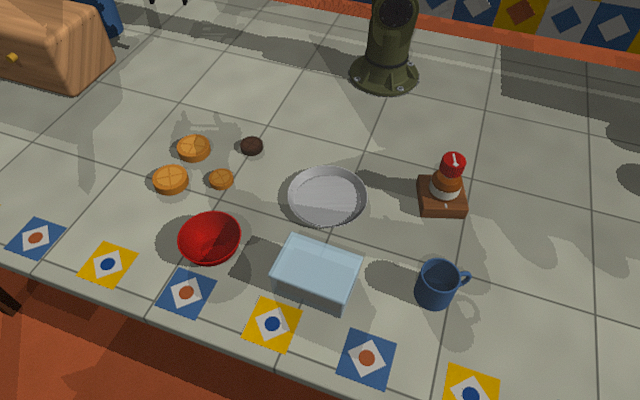

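View pics/top0.png

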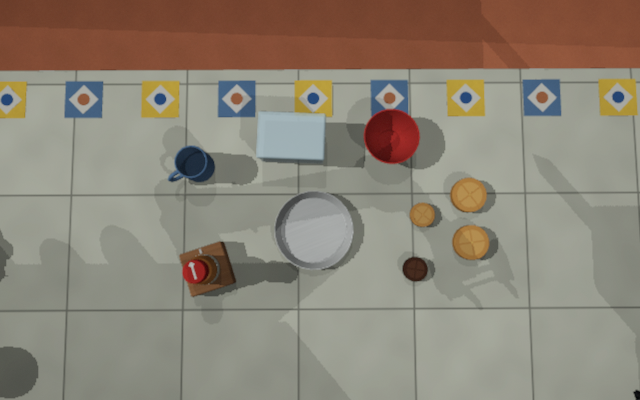

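Golden disc candidates in the top view are (468,195), (471,243) and (422,215). The last is clearly the smallest and should be the 62 mm one. The chocolate is at (415,269), the tin at (314,231) and the cap at (196,271). I'll measure these and confirm with a crop.

```bash
cat > h.py <<'E'
import numpy as np,cv2
def K(i):
    f=200/np.tan(np.radians(i['vfov'])/2); return f
def ray(i,u,v,z):
    T=i['camera_from_world'];R=T[:3,:3];o=-R.T@T[:3,3]
    d=R.T@np.array([(u-i['cx'])/K(i),(v-i['cy'])/K(i),1]);return (o+d*(z-o[2])/d[2])
def blobs(i,kind,amin=60):
    h=cv2.cvtColor(i['frame'],cv2.COLOR_RGB2HSV).astype(int);H,S,V=h[...,0],h[...,1],h[...,2]
    m={'gold':(H>8)&(H<25)&(S>110)&(V>90),'choc':(V<75)&(S>70)&((H<20)|(H>170)),
       'red':((H<5)|(H>174))&(S>180)&(V>90),'white':(V>200)&(S<60)}[kind].astype(np.uint8)
    m=cv2.morphologyEx(m,cv2.MORPH_CLOSE,np.ones((5,5)))
    n,l,s,c=cv2.connectedComponentsWithStats(m)
    return [(k,s[k],c[k],l==k) for k in range(1,n) if s[k,4]>=amin]
E
python3 - <<'E'
import pickle,numpy as np,cv2
from h import *
d=pickle.load(open('im0.pkl','rb'))
for n,i in d.items():
    for k,z in(('gold',.009),('choc',.009),('red',.135)):
        for _,s,c,m in blobs(i,k):
            if s[1]>(60 if n=='top' else 120): 
                ctr=(s[0]+s[2]/2-.5,s[1]+s[3]/2-.5); print(n,k,s.tolist(),c.round(1),ray(i,*c,z).round(4),ray(i,*ctr,z).round(4))
# tin by ellipse of edge
i=d['top'];g=cv2.cvtColor(i['frame'],cv2.COLOR_RGB2GRAY)
c=cv2.HoughCircles(cv2.GaussianBlur(g,(3,3),0),cv2.HOUGH_GRADIENT,1,20,param1=100,param2=25,minRadius=28,maxRadius=45)
print(c[0][:6])
for u,v,r in c[0][:6]:print(ray(i,u,v,.022).round(4),ray(i,u,v,.003).round(4),r/K(i)*1.17)
f=i['frame'][:,:,::-1]
a=cv2.resize(f[170:300,260:400],None,fx=3,fy=3);b=cv2.resize(f[170:300,390:500],None,fx=3,fy=3);e=cv2.resize(f[230:310,165:245],(390,390))[:390]
cv2.imwrite('pics/crop.png',cv2.resize(np.hstack([b,e]),None,fx=1,fy=1)); cv2.imwrite('pics/tin.png',a)
E
```

```text
scene gold [176, 134, 35, 29, 748] [193.7 147.5] [ 0.5183 -0.3987  0.009 ] [ 0.5206 -0.3996  0.009 ]
scene gold [152, 164, 37, 32, 878] [170.5 178.9] [ 0.639  -0.3967  0.009 ] [ 0.6411 -0.3969  0.009 ]
scene gold [209, 168, 25, 22, 418] [221.1 178.4] [ 0.592  -0.2764  0.009 ] [ 0.5923 -0.2763  0.009 ]
scene gold [422, 172, 47, 41, 824] [449.2 195.9] [0.4444 0.2844 0.009 ] [0.4352 0.2725 0.009 ]
scene gold [28, 233, 15, 10, 109] [ 34.9 237.5] [ 0.9033 -0.5923  0.009 ] [ 0.9032 -0.5922  0.009 ]
scene gold [75, 240, 64, 50, 1176] [107.3 264.9] [ 0.9057 -0.392   0.009 ] [ 0.9054 -0.3942  0.009 ]
scene gold [0, 267, 27, 31, 463] [ 11.1 281.3] [ 1.0107 -0.5597  0.009 ] [ 1.0106 -0.5546  0.009 ]
scene gold [179, 286, 15, 13, 147] [185.7 292. ] [ 0.9028 -0.1963  0.009 ] [ 0.9025 -0.1959  0.009 ]
scene gold [0, 297, 231, 103, 13146] [ 77.4 360.5] [ 1.0994 -0.316   0.009 ] [ 1.0545 -0.2635  0.009 ]
scene gold [240, 296, 63, 59, 1541] [272.  324.9] [0.9059 0.0037 0.009 ] [0.9067 0.0019 0.009 ]
scene gold [359, 350, 16, 16, 196] [366.2 357.6] [0.903  0.2001 0.009 ] [0.9025 0.2006 0.009 ]
scene g
[... 2084 characters left out ...]
08  0.009 ] [ 0.5217 -0.4006  0.009 ]
top gold [180, 242, 44, 54, 713] [202.5 266. ] [0.4664 0.2778 0.009 ] [0.4602 0.2803 0.009 ]
top choc [200, 242, 36, 47, 866] [218.  269.3] [0.458  0.2387 0.009 ] [0.4687 0.2401 0.009 ]
top choc [403, 257, 24, 24, 451] [414.7 268.8] [ 0.4564 -0.2576  0.009 ] [ 0.4571 -0.2571  0.009 ]
top red [365, 110, 54, 53, 1889] [393.6 136.2] [ 0.7684 -0.1918  0.135 ] [ 0.769  -0.1869  0.135 ]
top red [183, 260, 23, 23, 385] [193.9 271.7] [0.4596 0.2655 0.135 ] [0.4612 0.2654 0.135 ]
[[313.5 229.5  38.8]
 [391.5 137.5  28.8]]
[ 0.5565 -0.0027  0.022 ] [ 0.557  -0.0023  0.003 ] 0.09387970149328619
[ 0.7903 -0.2029  0.022 ] [ 0.7944 -0.2056  0.003 ] 0.06968390166357505
```

View pics/crop.png

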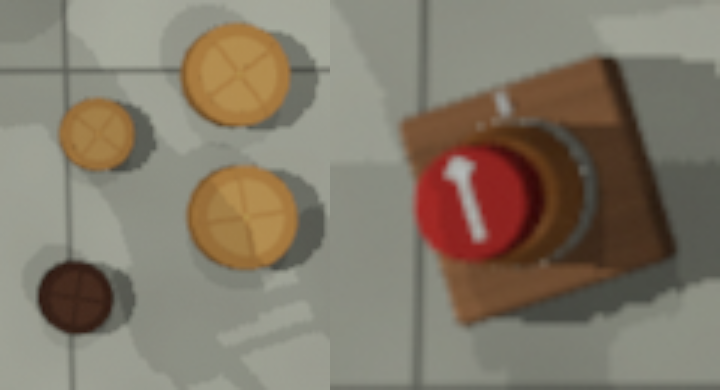

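The crop confirms it. The small golden disc (top view px 422,215, about 24 px or 62 mm) is the piloncillo wanted, and the two larger ones are distractors. The cap's arrow points about 15° left of +x, in line with the mark on the block. The current tool yaw suits all the grasps, so I'll move above the chocolate.

Request:
jog_arm:
  commands:
    - [1,0.03,0.04,0,0,0,0]
    - [1,0.07,0.1,0,0,0,0]
    - [1,0.11,0.15,0,0,0,0]
    - [1,0.15,0.2,0,0,0,0]
    - [1,0.18,0.25,0,0,0,0]

```text
time: 0.52
position: [0.2855, -0.4935, 0.222]
tool_rot: [-3.105, -0.476, -0.001]
ft_force: [0.8, 0.7, -0.2]
grip_width: 0.998
grip_force: 0.0
```

Request:
jog_arm:
  commands:
    - [1,0.04,0.05,0,0,0,0]
    - [1,0.08,0.1,0,0,0,0]
    - [1,0.11,0.15,0,0,0,0]
    - [1,0.15,0.2,0,0,0,0]
    - [1,0.18,0.25,0,0,0,0]

```text
time: 0.93
position: [0.3749, -0.3686, 0.2222]
tool_rot: [-3.105, -0.475, -0.0]
ft_force: [0.8, -0.5, 1.0]
grip_width: 1.0
grip_force: 0.0
```

Request:
jog_arm:
  commands:
    - [1,0.04,0.05,-0.05,0,0,0]
    - [1,0.08,0.1,-0.1,0,0,0]
    - [1,0.12,0.16,-0.16,0,0,0]
    - [1,0.16,0.21,-0.22,0,0,0]
    - [1,0.167,0.226,-0.26,0,0,0]

```text
time: 1.35
position: [0.4596, -0.2529, 0.0911]
tool_rot: [-3.103, -0.481, -0.002]
ft_force: [0.0, 0.6, -0.0]
grip_width: 1.0
grip_force: 0.0
```

```bash
python3 - <<'E'
from bench import ctrl
from h import *
s=ctrl.get_state();print({k:s[k].round(4) for k in ('position','tool_rot','joint_positions','ft_force')},s['time'])
d={n:ctrl.get_image(n) for n in('scene','top')}
# tin, scene view: rim by circle fit of edges bright vs counter
a=[cv2.resize(d['scene']['frame'][155:240,280:376,::-1],None,fx=4,fy=4),cv2.resize(d['top']['frame'][180:280,265:365,::-1],(340,340))]
cv2.imwrite('pics/tin2.png',np.hstack(a))
for n,z in(('scene',.009),('top',.009)):
    for k in('choc','gold'):
        for _,st,c,m in blobs(d[n],k):
            if 200<st[4]<550 and st[1]>120:print(n,k,c.round(1),st,ray(d[n],*c,z).round(4))
E
```

```text
{'position': array([ 0.4596, -0.2529,  0.0911]), 'tool_rot': array([-3.1028e+00, -4.8130e-01, -2.3000e-03]), 'joint_positions': array([ 0.8188,  0.187 , -0.398 ,  1.9054,  0.08  ,  1.0646, -0.8747]), 'ft_force': array([ 0.0092,  0.6206, -0.0223])} 1.35
scene choc [251.  145.7] [240 137  22  19 340] [ 0.4571 -0.2556  0.009 ]
scene choc [  8.7 303.6] [  0 287  22  30 407] [ 1.0529 -0.526   0.009 ]
scene gold [221.  178.4] [209 168  25  22 422] [ 0.592  -0.2764  0.009 ]
scene gold [ 11.4 281.4] [  0 267  28  31 489] [ 1.0107 -0.5588  0.009 ]
top gold [422.  214.4] [410 203  25  24 464] [ 0.5937 -0.279   0.009 ]
```

View pics/tin2.png

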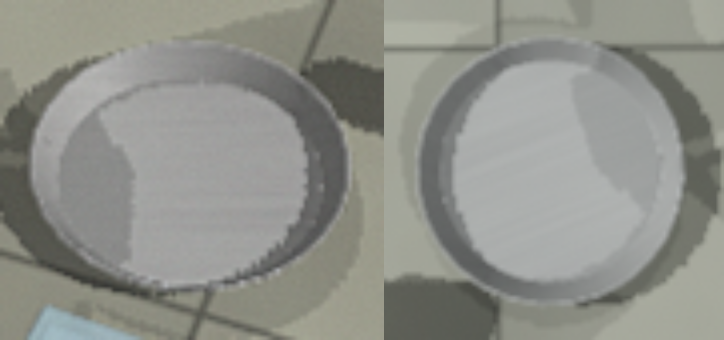

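The tin rim spans about (288–367, 165–228) in the scene view and is centred near (314.4, 230.4) in the top view. Nothing is in the way, so I'll descend on the chocolate and grip it.

Request:
jog_arm:
  commands:
    - [1,0,0,-0.03,0,0,0]
    - [1,0,0,-0.08,0,0,0]
    - [1,0,0,-0.13,0,0,0]
    - [1,0,0,-0.16,0,0,0]
    - [1,0,0,-0.172,0,0,0]
  grip_force: 15

```text
time: 1.87
position: [0.4553, -0.2583, 0.005]
tool_rot: [-3.105, -0.471, 0.005]
ft_force: [0.6, 0.1, -0.3]
grip_width: 1.0
grip_force: 0.0
```

Request:
jog_arm:
  commands:
    - [1,0,0,0,0,0,0]
    - [0.6,0,0,0,0,0,0]
    - [0.6,0,0,0,0,0,0]
    - [0.6,0,0,0,0,0,0]
    - [0.6,0,0,0,0,0,0]

```text
time: 2.28
position: [0.4581, -0.258, 0.0078]
tool_rot: [3.104, 0.473, 0.002]
ft_force: [0.1, 0.6, -0.9]
grip_width: 0.783
grip_force: 0.0
```

Request:
jog_arm:
  commands:
    - [0.6,0,0,0,0,0,0]
    - [0.6,0,0,0,0,0,0]
    - [0.6,0,0,0,0,0,0]
    - [0.6,0,0,0,0,0,0]
    - [0.6,0,0,0,0,0,0]

```text
time: 2.7
position: [0.4578, -0.2576, 0.0074]
tool_rot: [3.105, 0.474, 0.001]
ft_force: [-1.4, 0.6, 5.8]
grip_width: 0.706
grip_force: 15.0
```

```bash
python3 - <<'E'
import pickle
from h import *
d=pickle.load(open('im0.pkl','rb'))
print(ray(d['scene'],327.75,196.6,.022),ray(d['top'],314.4,230.4,.022))
E
```

```text
[0.5627335  0.00351067 0.022     ] [ 0.55420248 -0.00497042  0.022     ]
```

Request:
jog_arm:
  commands:
    - [0.6,0,0,0.02,0,0,0]
    - [0.6,0,0,0.05,0,0,0]
    - [0.6,0,0,0.08,0,0,0]
    - [0.6,0,0,0.11,0,0,0]
    - [0.6,0,0,0.12,0,0,0]
  grip_force: 20

```text
time: 3.12
position: [0.4586, -0.2581, 0.069]
tool_rot: [3.103, 0.474, 0.004]
ft_force: [-0.2, -0.8, -0.6]
grip_width: 0.706
grip_force: 20.0
```

Request:
jog_arm:
  commands:
    - [0.6,0.02,0.05,0,0,0,0]
    - [0.6,0.04,0.1,0,0,0,0]
    - [0.6,0.06,0.16,0,0,0,0]
    - [0.6,0.08,0.22,0,0,0,0]
    - [0.6,0.11,0.28,0,0,0,0]

```text
time: 3.53
position: [0.5115, -0.1164, 0.0663]
tool_rot: [3.106, 0.472, -0.002]
ft_force: [1.3, -0.2, -1.1]
grip_width: 0.706
grip_force: 20.0
```

Request:
jog_arm:
  commands:
    - [0.6,0.02,0.06,0,0,0,0]
    - [0.6,0.04,0.12,0,0,0,0]
    - [0.6,0.06,0.18,0,0,0,0]
    - [0.6,0.08,0.22,0,0,0,0]
    - [0.6,0.088,0.23,0,0,0,0]

```text
time: 3.95
position: [0.5571, 0.0031, 0.0667]
tool_rot: [-3.102, -0.483, -0.002]
ft_force: [0.4, 0.2, -0.8]
grip_width: 0.706
grip_force: 20.0
```

Request:
jog_arm:
  commands:
    - [0.6,0,0,0,0,0,0]
    - [0.6,0,0,-0.02,0,0,0]
    - [0.6,0,0,-0.05,0,0,0]
    - [0.6,0,0,-0.075,0,0,0]
    - [0.6,0,0,-0.08,0,0,0]

```text
time: 4.37
position: [0.5535, -0.0047, 0.0234]
tool_rot: [-3.106, -0.47, 0.009]
ft_force: [-0.2, 0.5, -0.9]
grip_width: 0.708
grip_force: 20.0
```

```bash
python3 - <<'E'
from bench import ctrl
from h import *
s=ctrl.get_state();print({k:s[k].round(4) for k in ('position','tool_rot','ft_force')},s['time'],s['grip_force'])
f=ctrl.get_image('scene')['frame'][:,:,::-1]; cv2.imwrite('pics/p3.png',cv2.resize(f[60:260,180:480],None,fx=2.6,fy=2.6))
E
```

```text
{'position': array([ 0.5535, -0.0047,  0.0234]), 'tool_rot': array([-3.1062, -0.4697,  0.0086]), 'ft_force': array([-0.2223,  0.5229, -0.8564])} 4.3667 19.999879002571106
```

View pics/p3.png

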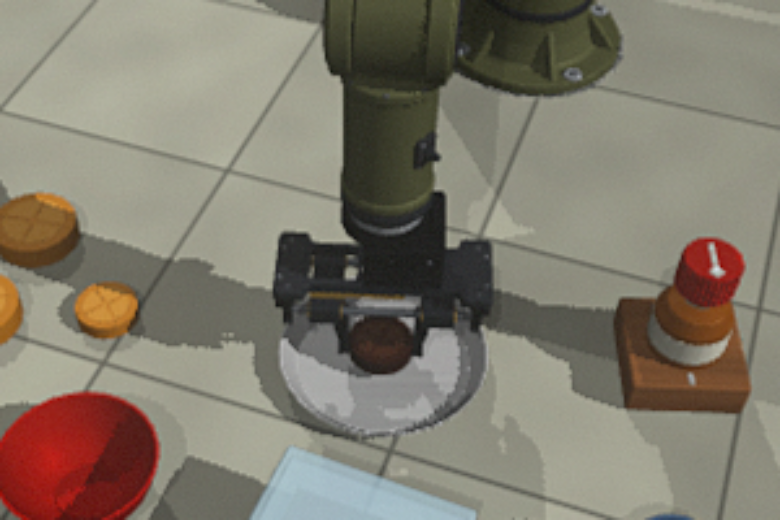

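The chocolate is held level over the middle of the tin, so I'll lower and release it.

Request:
jog_arm:
  commands:
    - [0.6,0,0,-0.01,0,0,0]
    - [0.6,0,0,-0.02,0,0,0]
    - [0.6,0,0,-0.026,0,0,0]
    - [0.6,0,0,-0.03,0,0,0]
    - [0.6,0,0,-0.034,0,0,0]

```text
time: 4.83
position: [0.5564, -0.0025, 0.0103]
tool_rot: [3.105, 0.474, -0.0]
ft_force: [-6.4, -0.3, 19.2]
grip_width: 0.703
grip_force: 20.0
```

Request:
jog_arm:
  commands:
    - [0.6,0,0,0,0,0,0]
    - [0.6,0,0,0,0,0,0]
    - [0.6,0,0,0,0,0,0]
    - [0.6,0,0,0,0,0,0]
    - [0.6,0,0,0,0,0,0]

```text
time: 5.25
position: [0.5564, -0.0025, 0.0104]
tool_rot: [3.105, 0.474, 0.0]
ft_force: [-2.7, -0.3, 5.2]
grip_width: 0.704
grip_force: 20.0
```

Request:
jog_arm:
  commands:
    - [0.85,0,0,0,0,0,0]
    - [1,0,0,0,0,0,0]
    - [1,0,0,0,0,0,0]
    - [1,0,0,0,0,0,0]
    - [1,0,0,0,0,0,0]

```text
time: 5.67
position: [0.5563, -0.0025, 0.0095]
tool_rot: [3.106, 0.474, -0.0]
ft_force: [0.6, -0.3, 0.3]
grip_width: 0.96
grip_force: 0.0
```

Request:
jog_arm:
  commands:
    - [1,0,0,0.01,0,0,0]
    - [1,0,0,0.03,0,0,0]
    - [1,0,0,0.07,0,0,0]
    - [1,0,0,0.11,0,0,0]
    - [1,0,0,0.14,0,0,0]

```text
time: 6.08
position: [0.5572, -0.0022, 0.0821]
tool_rot: [3.105, 0.474, 0.003]
ft_force: [0.5, 0.8, 0.2]
grip_width: 0.999
grip_force: 0.0
```

Request:
jog_arm:
  commands:
    - [1,0.01,-0.06,0,0,0,0]
    - [1,0.02,-0.12,0,0,0,0]
    - [1,0.03,-0.18,0,0,0,0]
    - [1,0.04,-0.24,0,0,0,0]
    - [1,0.04,-0.3,0,0,0,0]

```text
time: 6.5
position: [0.5775, -0.1539, 0.081]
tool_rot: [3.105, 0.474, 0.003]
ft_force: [0.2, -0.3, 0.7]
grip_width: 1.001
grip_force: 0.0
```

Request:
jog_arm:
  commands:
    - [1,0.01,-0.07,0,0,0,0]
    - [1,0.02,-0.14,0,0,0,0]
    - [1,0.03,-0.2,0,0,0,0]
    - [1,0.034,-0.24,0,0,0,0]
    - [1,0.034,-0.251,0,0,0,0]

```text
time: 6.92
position: [0.5928, -0.2838, 0.0803]
tool_rot: [3.104, 0.464, 0.001]
ft_force: [-0.1, -0.7, 0.1]
grip_width: 0.998
grip_force: 0.0
```

```bash
python3 - <<'E'
from bench import ctrl
from h import *
s=ctrl.get_state();print({k:s[k].round(4) for k in ('position','tool_rot','ft_force')},s['time'],s['grip_force'])
d={n:ctrl.get_image(n) for n in('scene','top')}
for n in d:
    for k in('choc','gold'):
        for _,st,c,m in blobs(d[n],k):
            if 200<st[4]<550 and st[1]>120:print(n,k,c.round(1),st,ray(d[n],*c,.012).round(4))
i=d['top'];g=cv2.cvtColor(i['frame'],cv2.COLOR_RGB2GRAY)
c=cv2.HoughCircles(cv2.GaussianBlur(g,(3,3),0),cv2.HOUGH_GRADIENT,1,20,param1=100,param2=25,minRadius=35,maxRadius=45)
print(c, [ray(i,u,v,.022).round(4) for u,v,r in c[0][:3]])
a=[cv2.resize(d['scene']['frame'][155:240,280:376,::-1],None,fx=4,fy=4),cv2.resize(d['top']['frame'][180:280,265:365,::-1],(340,340))]
cv2.imwrite('pics/p4.png',np.hstack(a))
E
```

```text
{'position': array([ 0.5928, -0.2838,  0.0803]), 'tool_rot': array([3.1042e+00, 4.6380e-01, 6.0000e-04]), 'ft_force': array([-0.14  , -0.7357,  0.0773])} 6.9167 0.0
scene choc [326.7 195.7] [315 186  24  22 383] [ 0.5532 -0.0023  0.012 ]
scene choc [  8.6 303.6] [  0 287  22  30 407] [ 1.0535 -0.5234  0.012 ]
scene choc [312.2 393.5] [289 384  54  16 351] [1.0008 0.1255 0.012 ]
scene gold [196.2 147.2] [177 135  34  27 458] [ 0.5172 -0.3909  0.012 ]
scene gold [221.  178.4] [209 168  25  22 424] [ 0.5943 -0.2747  0.012 ]
scene gold [ 11.3 281.2] [  0 267  28  30 505] [ 1.0112 -0.5567  0.012 ]
top choc [314.2 229.9] [303 219  23  23 423] [ 0.5558 -0.0044  0.012 ]
top choc [213.4 268.2] [200 256  22  29 294] [0.461  0.2495 0.012 ]
[[[313.5 229.5  38.9]]] [array([ 0.5565, -0.0027,  0.022 ])]
```

View pics/p4.png

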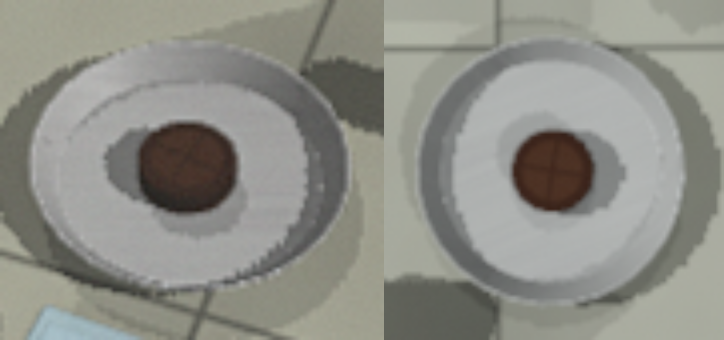

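The chocolate lies centred in the tin, at (553,170) in the crop against the tin's (552,171). Next is the piloncillo.

Request:
jog_arm:
  commands:
    - [1,0,0,-0.01,0,0,0]
    - [1,0,0,-0.05,0,0,0]
    - [1,0,0,-0.1,0,0,0]
    - [1,0,0,-0.13,0,0,0]
    - [1,0,0,-0.146,0,0,0]
  grip_force: 15

```text
time: 7.43
position: [0.5919, -0.2747, 0.0039]
tool_rot: [-3.102, -0.478, 0.005]
ft_force: [-0.4, 0.6, 0.3]
grip_width: 1.002
grip_force: 0.0
```

Request:
jog_arm:
  commands:
    - [1,0,0,0,0,0,0]
    - [0.6,0,0,0,0,0,0]
    - [0.6,0,0,0,0,0,0]
    - [0.6,0,0,0,0,0,0]
    - [0.6,0,0,0,0,0,0]

```text
time: 7.85
position: [0.5942, -0.2783, 0.0079]
tool_rot: [3.104, 0.474, 0.003]
ft_force: [-0.2, -0.4, 0.7]
grip_width: 0.773
grip_force: 0.0
```

Request:
jog_arm:
  commands:
    - [0.6,0,0,0,0,0,0]
    - [0.6,0,0,0,0,0,0]
    - [0.6,0,0,0,0,0,0]
    - [0.6,0,0,0,0,0,0]
    - [0.6,0,0,0,0,0,0]

```text
time: 8.27
position: [0.5939, -0.2781, 0.0075]
tool_rot: [3.105, 0.474, 0.001]
ft_force: [-1.4, 0.6, 5.7]
grip_width: 0.707
grip_force: 15.0
```

Request:
jog_arm:
  commands:
    - [0.6,0,0,0.02,0,0,0]
    - [0.6,0,0,0.05,0,0,0]
    - [0.6,0,0,0.08,0,0,0]
    - [0.6,0,0,0.12,0,0,0]
    - [0.6,0,0,0.14,0,0,0]
  grip_force: 20

```text
time: 8.68
position: [0.5946, -0.2785, 0.08]
tool_rot: [3.103, 0.473, 0.005]
ft_force: [0.9, 0.2, -0.8]
grip_width: 0.704
grip_force: 20.0
```

Request:
jog_arm:
  commands:
    - [0.6,-0.01,0.05,0,0,0,0]
    - [0.6,-0.02,0.11,0,0,0,0]
    - [0.6,-0.03,0.17,0,0,0,0]
    - [0.6,-0.04,0.23,0,0,0,0]
    - [0.6,-0.04,0.3,0,0,0,0]

```text
time: 9.1
position: [0.5722, -0.1283, 0.0771]
tool_rot: [3.105, 0.47, -0.001]
ft_force: [0.4, 0.8, -0.2]
grip_width: 0.704
grip_force: 20.0
```

Request:
jog_arm:
  commands:
    - [0.6,-0.01,0.06,0,0,0,0]
    - [0.6,-0.02,0.12,0,0,0,0]
    - [0.6,-0.03,0.18,0,0,0,0]
    - [0.6,-0.034,0.23,0,0,0,0]
    - [0.6,-0.034,0.251,0,0,0,0]

```text
time: 9.52
position: [0.5557, 0.0024, 0.0774]
tool_rot: [-3.103, -0.482, -0.001]
ft_force: [-0.0, 0.8, -1.5]
grip_width: 0.701
grip_force: 20.0
```

Request:
jog_arm:
  commands:
    - [0.6,0,0,0,0,0,0]
    - [0.6,0,0,0,0,0,0]
    - [0.6,0,0,-0.02,0,0,0]
    - [0.6,0,0,-0.05,0,0,0]
    - [0.6,0,0,-0.07,0,0,0]

```text
time: 9.93
position: [0.5559, -0.0052, 0.0399]
tool_rot: [3.106, 0.468, -0.002]
ft_force: [-0.5, -0.2, -0.9]
grip_width: 0.7
grip_force: 20.0
```

Request:
jog_arm:
  commands:
    - [0.6,0,0,0,0,0,0]
    - [0.6,0,0,-0.01,0,0,0]
    - [0.6,0,0,-0.018,0,0,0]
    - [0.6,0,0,-0.023,0,0,0]
    - [0.6,0,0,-0.027,0,0,0]

```text
time: 10.35
position: [0.5565, -0.0026, 0.0283]
tool_rot: [3.105, 0.473, -0.0]
ft_force: [-5.8, -0.1, 17.4]
grip_width: 0.705
grip_force: 20.0
```

Request:
jog_arm:
  commands:
    - [0.6,0,0,0,0,0,0]
    - [0.6,0,0,0,0,0,0]
    - [0.6,0,0,0,0,0,0]
    - [0.6,0,0,0,0,0,0]
    - [0.6,0,0,0,0,0,0]

```text
time: 10.77
position: [0.5567, -0.0025, 0.0285]
tool_rot: [3.105, 0.474, 0.001]
ft_force: [-0.4, -0.6, 2.5]
grip_width: 0.708
grip_force: 20.0
```

Request:
jog_arm:
  commands:
    - [0.85,0,0,0,0,0,0]
    - [1,0,0,0,0,0,0]
    - [1,0,0,0,0,0,0]
    - [1,0,0,0,0,0,0]
    - [1,0,0,0,0,0,0]

```text
time: 11.18
position: [0.5562, -0.0024, 0.0279]
tool_rot: [-3.106, -0.474, 0.0]
ft_force: [0.2, -0.6, 0.0]
grip_width: 0.968
grip_force: 0.0
```

Request:
jog_arm:
  commands:
    - [1,0,0,0.02,0,0,0]
    - [1,0,0,0.06,0,0,0]
    - [1,0,0,0.12,0,0,0]
    - [1,0,0,0.18,0,0,0]
    - [1,0,0,0.24,0,0,0]

```text
time: 11.6
position: [0.556, -0.0022, 0.15]
tool_rot: [-3.105, -0.474, 0.0]
ft_force: [0.2, -0.1, -0.3]
grip_width: 0.997
grip_force: 0.0
```

Request:
jog_arm:
  commands:
    - [1,-0.01,0.03,0.04,0,0,0]
    - [1,-0.03,0.08,0.08,0,0,0]
    - [1,-0.05,0.14,0.1,0,0,0]
    - [1,-0.07,0.2,0.1,0,0,0]
    - [1,-0.09,0.26,0.1,0,0,0]

```text
time: 12.02
position: [0.5113, 0.129, 0.2001]
tool_rot: [3.105, 0.473, 0.005]
ft_force: [0.2, 0.5, -0.0]
grip_width: 0.999
grip_force: 0.0
```

Request:
jog_arm:
  commands:
    - [1,-0.02,0.06,0,0,0,0]
    - [1,-0.04,0.12,0,0,0,0]
    - [1,-0.07,0.19,0,0,0,0]
    - [1,-0.09,0.25,0,0,0,0]
    - [1,-0.1,0.277,0,0,0,0]

```text
time: 12.43
position: [0.4586, 0.2713, 0.1993]
tool_rot: [-3.102, -0.483, -0.002]
ft_force: [-0.6, 0.3, 1.2]
grip_width: 1.0
grip_force: 0.0
```

Request:
jog_arm:
  commands:
    - [1,0,0,0,0,0,0]
    - [1,0,0,0,0,0,0]
    - [1,0,0,0,0,0,0]
    - [1,0,0,0,0,0,0]
    - [1,0,0,0,0,0,0]

```text
time: 12.85
position: [0.4621, 0.2645, 0.1981]
tool_rot: [3.106, 0.469, -0.0]
ft_force: [0.4, -0.2, 0.0]
grip_width: 1.003
grip_force: 0.0
```

```bash
python3 - <<'E'
from bench import ctrl
from h import *
s=ctrl.get_state();print({k:s[k].round(4) for k in ('position','tool_rot','ft_force','joint_positions')},s['time'],s['grip_force'])
d={n:ctrl.get_image(n) for n in('scene','top')}
a=[cv2.resize(d['scene']['frame'][110:250,280:500,::-1],(660,420)),cv2.resize(d['top']['frame'][190:270,270:360,::-1],(140,420))]
a=[cv2.resize(d['scene']['frame'][110:250,280:500,::-1],(550,350)),cv2.resize(d['top']['frame'][200:260,294:334,::-1],(233,350))]
cv2.imwrite('pics/p5.png',np.hstack(a))
E
```

```text
{'position': array([0.4621, 0.2645, 0.1981]), 'tool_rot': array([ 3.1057e+00,  4.6940e-01, -1.0000e-04]), 'ft_force': array([ 0.4244, -0.2086,  0.0425]), 'joint_positions': array([ 0.1553,  0.1462, -0.7842,  1.7538,  0.108 ,  1.2858, -1.9248])} 12.85 0.0
```

View pics/p5.png

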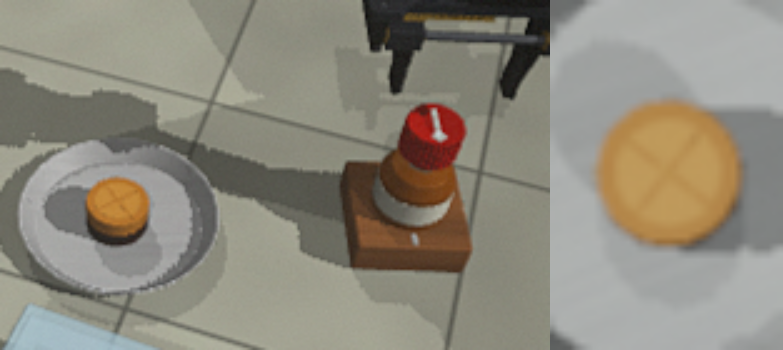

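The golden disc sits centred on the chocolate, at (669,173) in the right-hand panel. The gripper is above the cap, so I'll go down round it and grip.

Request:
jog_arm:
  commands:
    - [1,0,0,-0.02,0,0,0]
    - [1,0,0,-0.06,0,0,0]
    - [1,0,0,-0.11,0,0,0]
    - [1,0,0,-0.15,0,0,0]
    - [1,0,0,-0.166,0,0,0]
  grip_force: 20

```text
time: 13.37
position: [0.4594, 0.2645, 0.1116]
tool_rot: [3.104, 0.473, -0.008]
ft_force: [0.2, -0.4, -1.3]
grip_width: 1.001
grip_force: 0.0
```

Request:
jog_arm:
  commands:
    - [1,0,0,0,0,0,0]
    - [0.75,0,0,0,0,0,0]
    - [0.5,0,0,0,0,0,0]
    - [0.5,0,0,0,0,0,0]
    - [0.5,0,0,0,0,0,0]

```text
time: 13.78
position: [0.4621, 0.2665, 0.1163]
tool_rot: [-3.105, -0.474, -0.003]
ft_force: [0.5, -0.0, -0.7]
grip_width: 0.78
grip_force: 0.0
```

Request:
jog_arm:
  commands:
    - [0.5,0,0,0,0,0,0]
    - [0.5,0,0,0,0,0,0]
    - [0.5,0,0,0,0,0,0]
    - [0.5,0,0,0,0,0,0]
    - [0.5,0,0,0,0,0,0]

```text
time: 14.2
position: [0.4617, 0.2655, 0.1154]
tool_rot: [3.105, 0.473, 0.001]
ft_force: [-0.7, -1.7, 3.5]
grip_width: 0.593
grip_force: 20.0
```

Request:
jog_arm:
  commands:
    - [0.5,0,0,0,0,0,0]
    - [0.5,0,0,0,0,0,0]
    - [0.5,0,0,0,0,0,0]
    - [0.5,0,0,0,0,0,0]
    - [0.5,0,0,0,0,0,0]
  grip_force: 40

```text
time: 14.62
position: [0.4617, 0.2655, 0.1153]
tool_rot: [3.105, 0.473, 0.001]
ft_force: [0.8, -4.3, 5.3]
grip_width: 0.59
grip_force: 40.0
```

Request:
jog_arm:
  commands:
    - [0.5,0,0,-0.003,0,0,0]
    - [0.5,0,0,-0.006,0,0,0]
    - [0.5,0,0,-0.009,0,0,0]
    - [0.5,0,0,-0.012,0,0,0]
    - [0.5,0,0,-0.014,0,0,0]

```text
time: 15.03
position: [0.4618, 0.2656, 0.1086]
tool_rot: [3.105, 0.473, 0.001]
ft_force: [-1.4, -4.8, 8.3]
grip_width: 0.594
grip_force: 40.0
```

Request:
jog_arm:
  commands:
    - [0.5,0,0,0,0,0,0]
    - [0.5,0,0,0,0,0,0]
    - [0.5,0,0,0,0,0,0]
    - [0.5,0,0,0,0,0,0]
    - [0.5,0,0,0,0,0,0]

```text
time: 15.45
position: [0.4617, 0.2656, 0.1086]
tool_rot: [3.105, 0.473, 0.001]
ft_force: [0.9, -4.6, 7.2]
grip_width: 0.59
grip_force: 40.0
```

Request:
jog_arm:
  commands:
    - [0.5,0,0,-0.001,0,0,0]
    - [0.5,0,0,-0.002,0,0,0]
    - [0.5,0,0,-0.003,0,0,0]
    - [0.5,0,0,-0.003,0,0,0]
    - [0.5,0,0,-0.003,0,0,0]

```text
time: 15.87
position: [0.4618, 0.2655, 0.1081]
tool_rot: [3.104, 0.473, 0.001]
ft_force: [-3.2, -6.7, 14.3]
grip_width: 0.59
grip_force: 40.0
```

Request:
jog_arm:
  commands:
    - [0.5,0,0,0,0,0,0.05]
    - [0.5,0,0,0,0,0,0.12]
    - [0.5,0,0,0,0,0,0.2]
    - [0.5,0,0,0,0,0,0.27]
    - [0.5,0,0,0,0,0,0.33]

```text
time: 16.28
position: [0.4618, 0.2669, 0.1082]
tool_rot: [-3.052, -0.743, -0.003]
ft_force: [-2.0, -2.8, 12.1]
grip_width: 0.586
grip_force: 40.0
```

```bash
python3 - <<'E'
from bench import ctrl
from h import *
s=ctrl.get_state();print({k:s[k].round(4) for k in ('position','tool_rot','ft_force','torque','joint_positions')},s['time'],s['grip_force'])
E
```

```text
{'position': array([0.4618, 0.2669, 0.1082]), 'tool_rot': array([-3.0521e+00, -7.4270e-01, -2.6000e-03]), 'ft_force': array([-2.0094, -2.7525, 12.1359]), 'torque': array([-0.7197,  0.4668, -0.0937]), 'joint_positions': array([ 0.1408,  0.245 , -0.7971,  1.8586,  0.1946,  1.1159, -1.8206])} 16.2833 40.01022305496008
```

Request:
jog_arm:
  commands:
    - [0.5,0,0,0,0,0,0.12]
    - [0.5,0,0,0,0,0,0.26]
    - [0.5,0,0,0,0,0,0.4]
    - [0.5,0,0,0,0,0,0.54]
    - [0.5,0,0,0,0,0,0.67]

```text
time: 16.7
position: [0.461, 0.2677, 0.1082]
tool_rot: [-2.873, -1.267, -0.002]
ft_force: [-2.8, -1.0, 12.9]
grip_width: 0.592
grip_force: 40.0
```

```bash
python3 - <<'E'
from bench import ctrl
from h import *
s=ctrl.get_state();print({k:s[k].round(4) for k in ('position','tool_rot','ft_force','torque','joint_positions')},s['time'],s['grip_force'])
f=[ctrl.get_image(n)['frame'][:,:,::-1] for n in('scene','top')]
cv2.imwrite('pics/p6.png',np.hstack([cv2.resize(f[0][130:220,400:490],(390,390)),cv2.resize(f[1][230:310,165:245],(390,390))]))
E
```

```text
{'position': array([0.461 , 0.2677, 0.1082]), 'tool_rot': array([-2.8733e+00, -1.2672e+00, -1.8000e-03]), 'ft_force': array([-2.817 , -1.0249, 12.8635]), 'torque': array([-0.4924,  0.6044, -0.0563]), 'joint_positions': array([ 0.1835,  0.2572, -0.8494,  1.8576,  0.2129,  1.1196, -1.4831])} 16.7 40.01339681119134
```

View pics/p6.png

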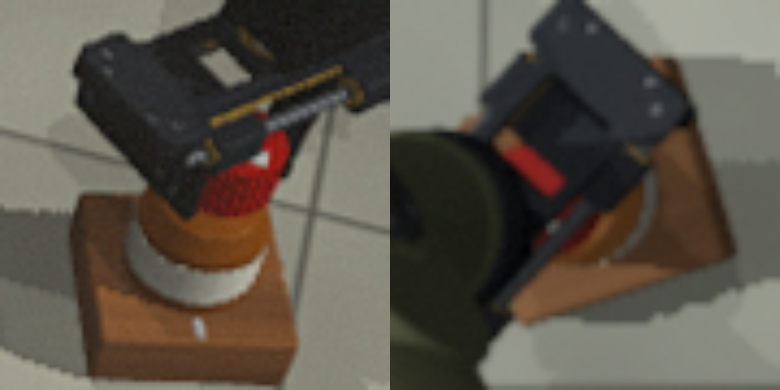

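The white arrowhead shows at (262,158) in the left panel. It has swung to the right, so the cap is turning with the gripper. I'll continue to about 86°.

Request:
jog_arm:
  commands:
    - [0.5,0,0,0,0,0,0.18]
    - [0.5,0,0,0,0,0,0.36]
    - [0.5,0,0,0,0,0,0.54]
    - [0.5,0,0,0,0,0,0.72]
    - [0.5,0,0,0,0,0,0.9]

```text
time: 17.22
position: [0.4602, 0.2676, 0.1081]
tool_rot: [-2.497, -1.904, 0.001]
ft_force: [-6.6, -2.2, 15.6]
grip_width: 0.592
grip_force: 40.0
```

Request:
jog_arm:
  commands:
    - [0.5,0,0,0,0,0,0.2]
    - [0.5,0,0,0,0,0,0.4]
    - [0.5,0,0,0,0,0,0.6]
    - [0.5,0,0,0,0,0,0.8]
    - [0.5,0,0,0,0,0,0.95]

```text
time: 17.63
position: [0.4602, 0.2674, 0.1081]
tool_rot: [-1.951, -2.461, 0.001]
ft_force: [-5.8, -2.9, 15.1]
grip_width: 0.591
grip_force: 40.0
```

Request:
jog_arm:
  commands:
    - [0.5,0,0,0,0,0,0]
    - [0.5,0,0,0,0,0,0]
    - [0.5,0,0,0,0,0,0]
    - [0.5,0,0,0,0,0,0]
    - [0.5,0,0,0,0,0,0]

```text
time: 18.05
position: [0.4603, 0.2674, 0.1081]
tool_rot: [-1.957, -2.457, 0.001]
ft_force: [-6.0, -4.0, 15.1]
grip_width: 0.593
grip_force: 40.0
```

```bash
python3 - <<'E'
from bench import ctrl
from h import *
s=ctrl.get_state();print({k:s[k].round(4) for k in ('position','tool_rot','ft_force','torque','joint_positions')},s['time'],s['grip_force'])
f=[ctrl.get_image(n)['frame'][:,:,::-1] for n in('scene','top')]
cv2.imwrite('pics/p7.png',np.hstack([cv2.resize(f[0][130:220,400:490],(390,390)),cv2.resize(f[1][230:310,165:245],(390,390))]))
E
```

```text
{'position': array([0.4603, 0.2674, 0.1081]), 'tool_rot': array([-1.9566e+00, -2.4567e+00,  6.0000e-04]), 'ft_force': array([-6.0394, -3.9746, 15.0791]), 'torque': array([-0.8107,  1.0193,  0.0265]), 'joint_positions': array([ 0.3113,  0.3061, -1.0093,  1.8546,  0.2841,  1.1366, -0.573 ])} 18.05 40.016059409608715
```

View pics/p7.png

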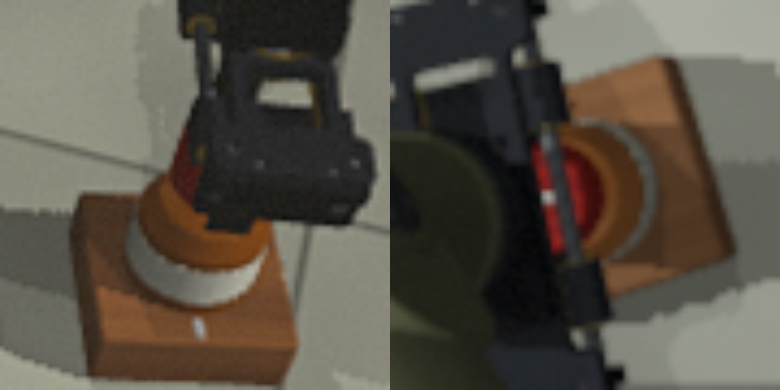

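The white arrow tail is at (547,198) on the right side of the cap, so the arrow points to +y and the cap has turned about 86°. I'll lift straight up.

Request:
jog_arm:
  commands:
    - [0.5,0,0,0.006,0,0,0]
    - [0.5,0,0,0.012,0,0,0]
    - [0.5,0,0,0.018,0,0,0]
    - [0.5,0,0,0.024,0,0,0]
    - [0.5,0,0,0.03,0,0,0]

```text
time: 18.57
position: [0.4611, 0.2663, 0.1214]
tool_rot: [-1.958, -2.456, -0.0]
ft_force: [0.0, 0.4, -0.3]
grip_width: 0.591
grip_force: 40.0
```

Request:
jog_arm:
  commands:
    - [0.5,0,0,0.02,0,0,0]
    - [0.5,0,0,0.05,0,0,0]
    - [0.5,0,0,0.09,0,0,0]
    - [0.5,0,0,0.13,0,0,0]
    - [0.5,0,0,0.15,0,0,0]

```text
time: 18.98
position: [0.4623, 0.2669, 0.1993]
tool_rot: [1.958, 2.455, 0.005]
ft_force: [-0.8, 0.7, -0.9]
grip_width: 0.592
grip_force: 40.0
```

Request:
jog_arm:
  commands:
    - [0.5,0,0,0,0,0,0]
    - [0.5,0,0,0,0,0,0]
    - [0.5,0,0,0,0,0,0]
    - [0.5,0,0,0,0,0,0]
    - [0.5,0,0,0,0,0,0]

```text
time: 19.4
position: [0.4607, 0.2657, 0.1955]
tool_rot: [-1.958, -2.455, 0.002]
ft_force: [0.1, -0.2, -0.6]
grip_width: 0.594
grip_force: 40.0
```

Request:
jog_arm:
  commands:
    - [0.5,0,0,0,0,0,0]
    - [0.5,0,0,0,0,0,0]
    - [0.5,0,0,0,0,0,0]
    - [0.5,0,0,0,0,0,0]
    - [0.5,0,0,0,0,0,0]

```text
time: 19.82
position: [0.4613, 0.2661, 0.1966]
tool_rot: [1.959, 2.456, 0.0]
ft_force: [0.7, -0.2, -0.2]
grip_width: 0.593
grip_force: 40.0
```

```bash
python3 - <<'E'
from bench import ctrl
from h import *
s=ctrl.get_state();print({k:s[k].round(4) for k in ('position','tool_rot','ft_force','qd')},s['time'],s['grip_force'],s['grip_width'])
f=ctrl.get_image('scene')['frame'][:,:,::-1]
cv2.imwrite('pics/p8.png',cv2.resize(f[90:290,180:480],None,fx=2.6,fy=2.6))
E
```

```text
{'position': array([0.4613, 0.2661, 0.1966]), 'tool_rot': array([1.9588, 2.4561, 0.    ]), 'ft_force': array([ 0.709 , -0.2363, -0.1841]), 'qd': array([-0.0002,  0.0005, -0.0019, -0.0004,  0.0027, -0.0013,  0.0007])} 19.8167 39.99601778791657 0.5926704500426794
```

View pics/p8.png

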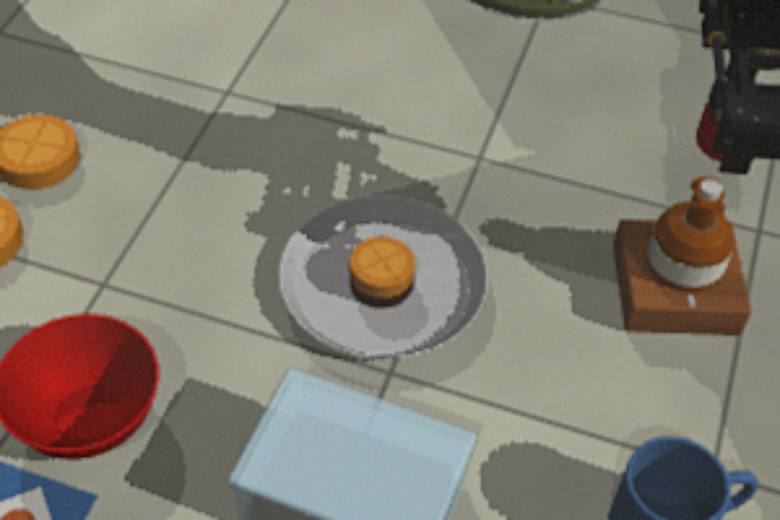

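The cap, partly visible at (707,130), is held in the fingers above the open neck at (710,188). The stack is intact at (382,268), and the bowl, box and mug haven't moved. I'll hand the job in.

```bash
python3 -c "
from bench import ctrl
print(ctrl.close_job())"
```

```text
the job is handed in; nothing more can be done
None
```

The job is handed in, though the judge returned no verdict: the chocolate and golden discs are stacked in the middle of the tin, and the cap is off and held about 80 mm above the open bottle. The bowl, box and mug were not touched.

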